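# Clear up the sealing station and lock the waste pot

### The job

Clear up the sealing station: put every spent cartridge into the waste pot and every toe clamp into the grey bin. When all the cartridges are in, close the pot with its bayonet lid: lugs into the slots, push down against the sprung seal and twist clockwise fully to the stop, so that it stays locked. Leave the jar and the wrench where they are.

Things in the scene. Friction and masses are not known exactly. Their poses are not given: they have to be found in the camera images.
- pot: waste pot, fixed upright, place and yaw differ: open round steel pot 130 mm high, 164 mm outer diameter, inner floor 6 mm up. Origin at the centre of its underside, z up. When the lid is locked, its x axis lies along the pot's x axis (either way round) and its origin stands 114 mm above the pot's. With the lugs lying on top of the collar, in no slot, it would stand at 130 mm.
- mouth (a point): centre of the pot's mouth, level with the top of the flat collar (8 mm thick) that narrows it to 112 mm diameter; the wall inside below is at radius 73 mm. A black sprung rubber seal ring (radius 71 to 78 mm) stands 9 mm above the collar and yields 8 mm: a lid whose lugs are in the slots rests on it with its origin about 118 mm above the pot's.
- slot (a point): middle of one of the two opposite slots cut through the collar, 65 mm from the pot's axis, on the collar's top; each is about 30 degrees (32 mm) wide and reaches to the wall. They lie 60 degrees counterclockwise (seen from above) of the pot's +x and -x axes; small blocks outside the wall mark them.
- stop (a point): where one lug's middle ends up, under the collar, 65 mm along the pot's +x axis. With the lugs in the slots the lid is pushed down about 7 mm with some 10 N (its origin down to 111 mm above the pot's), then turned 60 degrees clockwise seen from above until the lugs meet the stops here and at -x. When let go, the seal lifts it 3 mm to 114 mm; its lugs then hold it.
- lid: loose bayonet lid of the pot, about 400 g, lying handle up: steel disc of 160 mm diameter, 6 mm thick, its underside 20 mm above the origin; below it a round plug of 108 mm diameter with a tapered foot. Origin at the centre of the plug's underside, z up, x along the handle and the lugs. Turned by half a turn it is the same.
- handle (a point): middle of the lid's upright black bar handle, on the lid's axis, 46 mm above the lid's origin: 84 mm along the lid's x, 16 mm thick along its y, from 26 to 62 mm above its origin (20 mm below to 16 mm above this point)
- lug (a point): middle of one of the lid's two opposite lugs, at its +x (the other is at -x), below the handle's ends: 60 mm from the lid's axis; the lugs reach out to radius 67 mm, are 19 mm wide and 8 mm thick (0 to 8 mm above the lid's origin)
- bin: clamp bin, fixed, its place and yaw differ: open grey plastic box 200 mm (x) by 190 mm (y), 55 mm high, walls and floor 6 mm. Origin at the centre of its underside. Pot and bin may be on either side.
- cart0: spent sealant cartridge (may be absent), 60 g: white plastic barrel, 26 mm diameter, along its own x, 74 mm long overall; two square 30 x 30 x 4 mm flanges at x = -35 mm and +20 mm keep it from rolling (it lies on any of their sides); a tapering tip ends at x = +37 mm. Grip it across the barrel between the flanges. Origin on the barrel's axis, 15 mm above what it lies on.
- cart1: spent sealant cartridge (may be absent), 60 g: white plastic barrel, 26 mm diameter, along its own x, 74 mm long overall; two square 30 x 30 x 4 mm flanges at x = -35 mm and +20 mm keep it from rolling (it lies on any of their sides); a tapering tip ends at x = +37 mm. Grip it across the barrel between the flanges. Origin on the barrel's axis, 15 mm above what it lies on.
- cart2: spent sealant cartridge (may be absent), 60 g: white plastic barrel, 26 mm diameter, along its own x, 74 mm long overall; two square 30 x 30 x 4 mm flanges at x = -35 mm and +20 mm keep it from rolling (it lies on any of their sides); a tapering tip ends at x = +37 mm. Grip it across the barrel between the flanges. Origin on the barrel's axis, 15 mm above what it lies on.
- clamp0: reusable stepped toe clamp (may be absent): aluminium block 80 mm along x, 30 mm along y, 28 mm high (z up at the start), stepped down to 14 mm high from x = +14 mm to its +x end at +40 mm. Origin at the middle of the 80 x 30 x 28 mm block, 14 mm above what it lies on. About 150 g.
- clamp1: reusable stepped toe clamp (may be absent): aluminium block 80 mm along x, 30 mm along y, 28 mm high (z up at the start), stepped down to 14 mm high from x = +14 mm to its +x end at +40 mm. Origin at the middle of the 80 x 30 x 28 mm block, 14 mm above what it lies on. About 150 g.
- clamp2: reusable stepped toe clamp (may be absent): aluminium block 80 mm along x, 30 mm along y, 28 mm high (z up at the start), stepped down to 14 mm high from x = +14 mm to its +x end at +40 mm. Origin at the middle of the 80 x 30 x 28 mm block, 14 mm above what it lies on. About 150 g.
- jar: bystander: jar, 64 mm diameter, 70 mm high, origin at the centre of its underside; leave alone
- wrench: bystander: steel wrench 140 mm long, origin at the centre of its underside; leave alone
There are look-alikes about, which are no part of the job. Leave any black or orange look-alike of the clamp0 alone. What is shaped like the lid but purple is not meant.

How it is judged:
By the outcome, as a careful person would: the job done as asked, in the order asked, and still so for the second after the job is handed in, with the robot touching nothing.
Of cart0, cart1, cart2 only 2 to 3 are there at a start; the rules pass over those that are not, and their reading is None.
Of clamp0, clamp1, clamp2 only 2 to 3 are there at a start; the rules pass over those that are not, and their reading is None.
At some moment in a run one of cart0, cart1, cart2, clamp0, clamp1, clamp2 may be knocked a few centimetres aside while the robot is not near it.
Once in a run the grip may slacken for a moment while it holds something.
It also fails if it takes over 210 s, if anything falls off the work surface, if the arm or the gripper's body presses on something with over 40 N, if the wrist force passes 120 N, or if a joint passes its speed limit or range.

### The arm

A 6-joint arm with a two-finger parallel gripper is mounted at the origin on the work surface. World frame = base frame: x ahead of the robot, y to its left, z up, the work surface at z = 0. Lengths are in mm, angles in rad, forces in N, time in s.
With the tool pointing down it reaches from about 350 to 775 mm from the base axis. Payload 7.3 kg.
Tool frame: the origin (TCP) lies midway between the tips of the shut fingers; the grasp point (between the pads) lies 19 mm behind it; z points along the fingers, y is the line along which they close (so a half turn about z gives the same grasp; the last joint's range is limited). The gripper opens to 92 mm and grips with 3 to 60 N. Pads are 19 mm wide; open, the fingers measure 130 mm over their backs; the gripper's body (75 mm by 190 mm) begins 47 mm behind the grasp point.
Start: joints at [-1.261, 0.342, 1.524, -0, 1.275, -0.146], TCP at [231.119, -471.412, 226.741] pointing down, gripper open.
Joint ranges: [-2.53, 2.53], [-0.77, 2.02], [0.04, 2.7], [-1, 4.14], [0.28, 2.66], [-3.11, 3.11]. Speed limits (rad/s): [2.57, 2.57, 3.14, 3.14, 3.14, 3.14].

### API

Orientations are given as [roll, pitch, yaw] about the fixed x, y, z axes, in that order (R = Rz(yaw) Ry(pitch) Rx(roll)).
In Python, from plant import get_obs, capture, camera_model, close_job, search_frame, regions_of, pinpoint gives the robot as it stands. The module is installed in compiled form; this text tells all that it offers.
- The arm moves only by the shell command python3 -m pendant 'ROWS'. ROWS is JSON, one flat list of numbers, 7 for each row, row after row: the shift along the tool's x, y, z in units of 30 mm (1.0 is 30 mm), then the turn, a rotation vector about the tool's x, y, z in units of 4 degrees (1.0 is 4 degrees), then the closure, from -1 (fully open) to 1 (shut), so that 0 is half open. In form: [dx, dy, dz, wx, wy, wz, gripper, dx, dy, dz, wx, wy, wz, gripper, ...]. A call has 1 to 12 rows; each row shifts and turns the commanded pose from where the row before left it, along the tool's axes as they then stand; what a row does not reach is not made up. A row lasts 1/10 s, in which the tool goes at most 50 mm and 8.59 degrees, less where a joint would pass 70% of its speed; a pose out of reach is approached as far as the arm can. A call with a number of a shift or a turn outside -1 to 1 is refused whole. A call with a gripper value outside its range is refused whole. The fingers move at their own pace and stop on an object; the grip force is fixed at half the most. Time passes only in rows, so rows that do not move let the fingers close. It gives the time, the measured TCP pose, the force, the opening and the grip force at its end, in the units of the state.
- get_obs(): the state, without advancing time (a new reading comes with each control period).
- capture(name): name is "scene" or "top"; returns the picture (420x560x3 uint8, red, green, blue); there is no depth.
- camera_model(name): a dict with "fov_y" (degrees; the focal length in pixels is half the picture's height over the tangent of half this angle, whatever the lens; pixels are square), "cx", "cy" (the principal point, pixels), "D" ([k1, k2, p1, p2, k3] as OpenCV has them; the pictures are not rectified), "pose" (4x4, takes a point from camera to world coordinates). Camera axes: x right, y up, looking along -z (the intrinsics and any distortion apply to the point x, -y, -z); pixel columns grow to the right and rows downward; lengths in mm; the calibration is good to about 2 mm. A picture is of the moment at which its call begins. camera_model takes no time and is no camera call.
- close_job(): hands the job in; it is judged then, once.
Trained networks look in the newest picture that a camera, given by its name, has taken for a name from the list of things; names that differ only in an ending like _2 or _b are one class to them, and where a whole thing is asked for, a point or a joint stands for the part that bears it (a point fixed in the world has none). Each returns a list of dicts, best first, with "score" (0 to 1); they miss things now and then, are a little off and sometimes report something else, mostly with a low value. They report only what shows in the picture. A call takes as long as a camera call. They do not tell look-alikes from the thing itself.
- search_frame(camera, thing): "location" ([column, row] in pixels, amid what is visible of it).
- regions_of(camera, thing): "pixels" (420x560 bool, what is visible of it) and "location" ([column, row] in pixels, amid what is visible of it).
- pinpoint(camera, thing): "location" ([column, row] in pixels: a listed point, or the origin of a listed thing).
The state is a dict: "time": time; "joint_positions": joint angles; "dq": joint speeds; "tau": joint torques, N m; "tool_pos": TCP position; "tcp_rot": TCP orientation; "contact_force": force on the tool from outside, world axes, zero at the start; "moment": the same for the moment, N m; "grip_width": finger opening in mm; "finger_force": force on a finger pad.
Only numpy, scipy, OpenCV 4.12 (cv2) and the standard library are available. Lean on these libraries where they do the work, as an engineer would, in place of code of your own. Each camera call takes 0.05 s, during which the arm holds its last target. There are 200 camera calls.

## Working session

There is one attempt and no reset: what is moved stays moved. The work goes in short steps, Python scripts to look and compute and a shell command to move; the robot and the scene stay as the last step left them, time stands still between calls to the robot, and variables do not carry over. Pictures are saved under pics/ and viewed, at most 14 in all, crops included, and the job is handed in when it is done.

```bash
mkdir -p pics
cat > h.py <<'E'
import numpy as np, cv2
from plant import *
from scipy.spatial.transform import Rotation as R
def K(c):
    m=camera_model(c); f=210/np.tan(np.radians(m['fov_y']/2))
    return np.array([[f,0,m['cx']],[0,f,m['cy']],[0,0,1.]]),np.array(m['D'],float),np.array(m['pose'])
def unproj(c,px,z):
    k,D,T=K(c); p=cv2.undistortPoints(np.array([[px]],float),k,D)[0,0]
    d=T[:3,:3]@np.array([p[0],-p[1],-1]); o=T[:3,3]
    return o+d*(z-o[2])/d[2]
def proj(c,P):
    k,D,T=K(c); q=(np.atleast_2d(P)-T[:3,3])@T[:3,:3]; q=q*[1,-1,-1]
    return cv2.projectPoints(q,np.zeros(3),np.zeros(3),k,D)[0][:,0]
def save(c,name,crop=None,s=1):
    im=capture(c)[:,:,::-1]
    if crop: x0,y0,x1,y1=crop; im=im[y0:y1,x0:x1]
    cv2.imwrite('pics/'+name,cv2.resize(np.ascontiguousarray(im),None,fx=s,fy=s,interpolation=cv2.INTER_CUBIC))
E
python3 - <<'E'
from h import *
np.set_printoptions(precision=1,suppress=True)
save('top','t0.png',s=1.4); save('scene','s0.png',s=1.4)
for c in ['top','scene']:
    print(c,K(c)[0][0,0],K(c)[2][:3,3],K(c)[1])
for th,z in [('pot',0),('mouth',130),('slot',130),('stop',115),('lid',0),('handle',46),('lug',4),('bin',0),('cart0',15),('clamp0',14),('jar',0),('wrench',0)]:
    for c in ['top']:
        for d in pinpoint(c,th): print(c,th,round(d['score'],2),np.array(d['location']),unproj(c,d['location'],z)[:2])
print(get_obs())
E
```

```text
top 543.0796410843673 [ 303.3   33.6 1575.7] [-0.2  0.   0.   0.   0. ]
scene 408.6852280006704 [1238.4  434.2  620. ] [-0.  0.  0.  0.  0.]
top pot 0.96 [168.8 213.5] [522.2 360.5]
top mouth 0.59 [157.3 210.4] [512.3 365.7]
top slot 0.62 [138.8 202.8] [532.6 418.6]
top slot 0.2 [168.1 213.7] [503.6 335.4]
top stop 0.95 [159.3 188.5] [575.7 366.4]
top lid 0.96 [342.4 181.2] [ 625.9 -152.1]
top lid 0.9 [273.2 187.9] [602.7  52.8]
top lid 0.18 [240.3 238.1] [452.6 146.6]
top handle 0.95 [345.1 176.3] [ 631.1 -154.6]
top handle 0.93 [271.5 185.2] [601.7  57.2]
top lug 0.66 [267.1 166. ] [667.7  71.8]
top lug 0.57 [337.  165.4] [ 672.8 -135.8]
top lug 0.51 [140.  201.7] [556.  448.6]
top lug 0.34 [273.4 243.1] [439.   49.8]
top bin 0.85 [421.2 225.3] [ 497.1 -387.7]
top cart0 0.53 [240.1 240.9] [443.1 145.9]
top cart0 0.45 [304.4 239.9] [448.5 -39.7]
top clamp0 0.77 [406.2 287.1] [ 314.4 -336.7]
top clamp0 0.65 [271.4 244.1] [435.2  55.4]
top clamp0 0.62 [359.5 289.5] [ 307.2 -199.7]
top clamp0 0.62 [345.7 177. ] [ 635.8 -160.3]
top clamp0 0.5 [340.4 238.4] [ 454.2 -144.1]
top clamp0 0.23 [187.1 149.9] [712.4 311.1]
top jar 0.83 [188.8 150. ] [715.8 308.4]
top wrench 0.51 [399.6 152.3] [ 718.2 -326.9]
{'time': 0.7, 'joint_positions': array([-1.3,  0.3,  1.5,  0. ,  1.3, -0.1]), 'dq': array([-0., -0., -0., -0., -0.,  0.]), 'tau': array([ -0. , -43.1, -24.4,   0.1,   0. ,  -0. ]), 'tool_pos': array([ 231.1, -471.4,  226.8]), 'tcp_rot': array([3.1, 0. , 0.5]), 'contact_force': array([0.5, 1. , 0.5]), 'moment': array([-0., -0., -0.]), 'finger_force': 0.0, 'grip_width': 91.90011367896967}
```

View pics/t0.png

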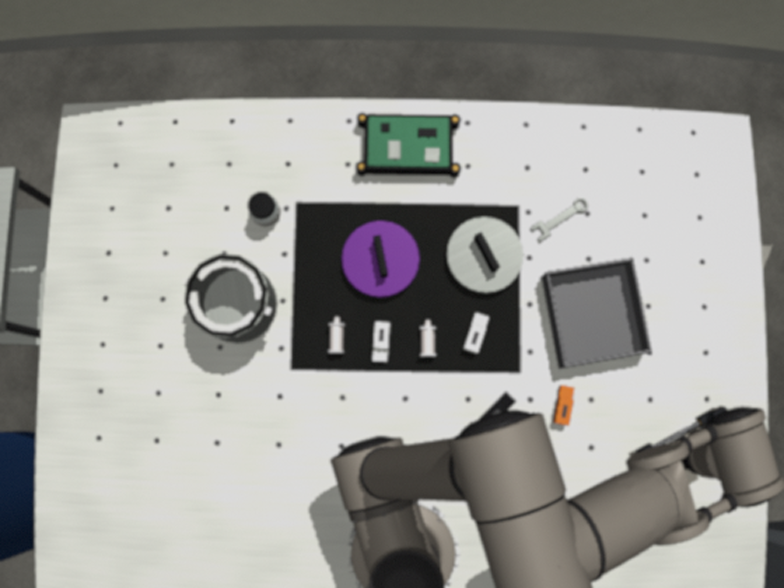

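View pics/s0.png

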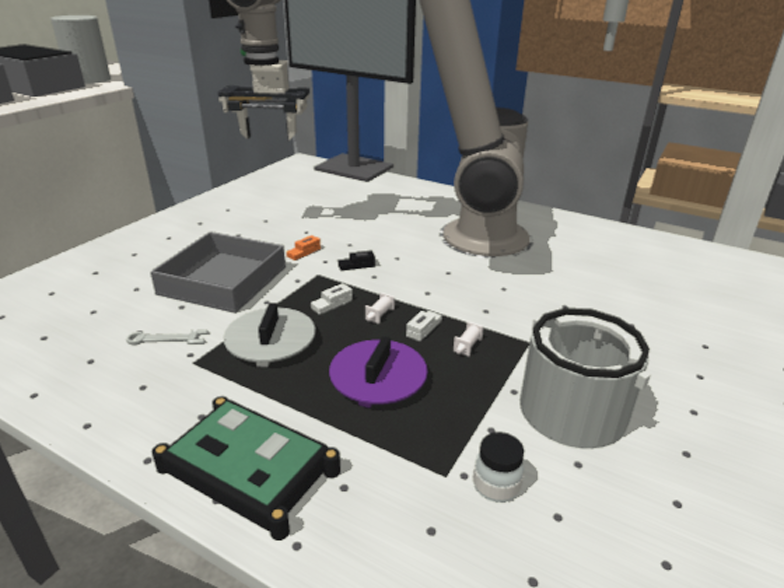

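The top view (scaled by 1.4) shows these candidates:
- **Lids:** steel lid at (484,255); the purple one at (380,258) is a look-alike.
- **Cartridges:** (336,337) and (428,338).
- **Clamps:** light ones at (380,341) and (476,333). The orange one at (564,405) and the black one at (495,408) are look-alikes.
- **Fixed or to be left alone:** pot at (228,297), bin at (597,313), jar at (262,208), wrench at (560,218).

I'll take the two light clamps, the two white cartridges and the steel lid.

Run:
```python
from h import *
np.set_printoptions(precision=1,suppress=True)
im=capture('top'); capture('scene')
for th,z in [('cart0',15),('clamp0',20),('handle',46),('bin',55)]:
    for d in regions_of('top',th):
        m=d['pixels']; 
        if th=='handle': m=m&(im.max(2)<60)
        c=cv2.findNonZero(m.astype(np.uint8)).reshape(-1,2)
        w=np.array([unproj('top',p,z)[:2] for p in c.astype(float)])
        r=cv2.minAreaRect(w.astype(np.float32)); mu=w.mean(0)
        e,v=np.linalg.eigh(np.cov((w-mu).T)); a=np.degrees(np.arctan2(v[1,1],v[0,1]))
        # skew along axis
        s=(w-mu)@v[:,1]
        print(th,round(d['score'],2),'mean',mu,'rect',np.array(r[0]),np.array(r[1]),r[2],'pca',a,'n',len(c),im[m].mean(0))
for th,z in [('pot',0),('mouth',130),('slot',130),('stop',115),('lid',0),('handle',46),('lug',4),('bin',0),('cart0',15),('clamp0',14)]:
    for d in pinpoint('scene',th): print('scene',th,round(d['score'],2),np.array(d['location']),unproj('scene',d['location'],z)[:2])
a=cv2.resize(im[170:250,125:205,::-1],None,fx=7,fy=7,interpolation=cv2.INTER_CUBIC)
b=cv2.resize(capture('scene')[210:330,360:480,::-1],(560,560),interpolation=cv2.INTER_CUBIC)
cv2.imwrite('pics/pot.png',cv2.resize(np.hstack([a,b]),(800,400)))
```

```text
cart0 0.71 mean [440.1 -41.2] rect [442.5 -41.5] [69.5 23.1] 0.4932674467563629 pca -179.12216974568943 n 197 [192.5 189.1 186.9]
cart0 0.68 mean [445.2 146.2] rect [448.6 146.3] [75.5 29. ] 1.209345817565918 pca -177.68484787298772 n 243 [175.8 172.7 170.6]
clamp0 0.82 mean [ 307.9 -324.2] rect [ 309.1 -325. ] [34.1 77.1] 78.30836486816406 pca 170.61735688549135 n 294 [190.1 116.3  63.5]
clamp0 0.66 mean [ 456.8 -141.1] rect [ 456.4 -140.8] [31.1 77.3] 71.54167938232422 pca 161.30649764444718 n 271 [195.6 195.2 195.3]
clamp0 0.65 mean [435.6  55.1] rect [435.5  55.3] [29.8 81.5] 86.99852752685547 pca 176.5746201569039 n 293 [188.3 188.1 187.9]
clamp0 0.56 mean [ 310.9 -194.8] rect [ 306.4 -192.3] [28.5 59.1] 44.930885314941406 pca 124.18354410930333 n 154 [52.8 52.3 53.1]
handle 0.93 mean [607.2  58.8] rect [608.3  59.1] [83.7 13. ] 12.03532886505127 pca -168.46061317553932 n 131 [39.4 35.  42.8]
handle 0.74 mean [ 618.6 -159.2] rect [ 618.6 -159.4] [80.5 17.1] 27.362510681152344 pca -153.159684630115 n 156 [36.1 36.3 36.1]Traceback (most recent call last):
  File "<stdin>", line 9, in <module>
  File "h.py", line 8, in unproj
    k,D,T=K(c); p=cv2.undistortPoints(np.array([[px]],float),k,D)[0,0]
          ~^^^
  File "h.py", line 5, in K
    m=camera_model(c); f=210/np.tan(np.radians(m['fov_y']/2))
ValueError: time passes only in moves, steps and waits
```

```bash
sed -i 's/^def K/from functools import lru_cache\n@lru_cache\ndef K/' h.py
python3 - <<'E'
from h import *
np.set_printoptions(precision=1,suppress=True)
im=capture('top'); s=capture('scene')
for th,z in [('bin',55)]:
    for d in regions_of('top',th):
        c=cv2.findNonZero(d['pixels'].astype(np.uint8)).reshape(-1,2)
        w=np.array([unproj('top',p,z)[:2] for p in c.astype(float)])
        r=cv2.minAreaRect(w.astype(np.float32)); print('bin',r,d['score'])
for th,z in [('pot',0),('mouth',130),('slot',130),('stop',115),('lid',0),('handle',46),('lug',4),('bin',0),('cart0',15),('clamp0',14)]:
    for d in pinpoint('scene',th): print('scene',th,round(d['score'],2),np.array(d['location']),unproj('scene',d['location'],z)[:2])
a=cv2.resize(im[170:250,125:205,::-1],(560,560),interpolation=cv2.INTER_CUBIC)
b=cv2.resize(s[210:330,360:480,::-1],(560,560),interpolation=cv2.INTER_CUBIC)
cv2.imwrite('pics/pot.png',cv2.resize(np.hstack([a,b]),(800,400)))
E
```

```text
bin ((498.3747863769531, -385.99102783203125), (201.44683837890625, 203.92794799804688), 10.052559852600098) 0.89
scene pot 0.6 [408.4 288.8] [501.8 349.9]
scene mouth 0.78 [419.  245.1] [515.8 351.6]
scene mouth 0.58 [118.9 243.8] [ 824.9 -165.2]
scene mouth 0.37 [449.7 260. ] [533.6 415. ]
scene mouth 0.22 [269.6 222.8] [603.9  50.7]
scene slot 0.93 [446.5 259.2] [534.3 409.1]
scene slot 0.43 [271.5 223.8] [605.1  56.3]
scene stop 0.75 [417.4 265.9] [564.3 363.3]
scene lid 0.89 [267.1 270.3] [610.   48.2]
scene lid 0.86 [193.3 244.5] [ 621.  -163.6]
scene handle 0.94 [189.2 230.9] [ 628.8 -164.3]
scene handle 0.58 [268.5 256.4] [613.9  54.3]
scene handle 0.43 [304.9 230.5] [479.   77.6]
scene lug 0.82 [260.9 286.8] [668.6  68.2]
scene lug 0.75 [189.1 261.4] [ 681.8 -124.3]
scene bin 0.96 [161.6 199.1] [ 494.4 -392.5]
scene cart0 0.84 [333.1 242.5] [448.4 143.1]
scene cart0 0.82 [272.4 222.8] [451.1 -32.8]
scene cart0 0.23 [163.2 198.2] [ 506.1 -372.2]
scene clamp0 0.78 [240.9 211.6] [ 447.1 -137.9]
scene clamp0 0.7 [251.8 186.3] [ 306.8 -194. ]
scene clamp0 0.58 [217.8 176.8] [ 310.8 -322.7]
scene clamp0 0.53 [303.7 230.9] [440.   55.9]
scene clamp0 0.52 [195.5 242.2] [ 624.7 -151.7]
```

View pics/pot.png

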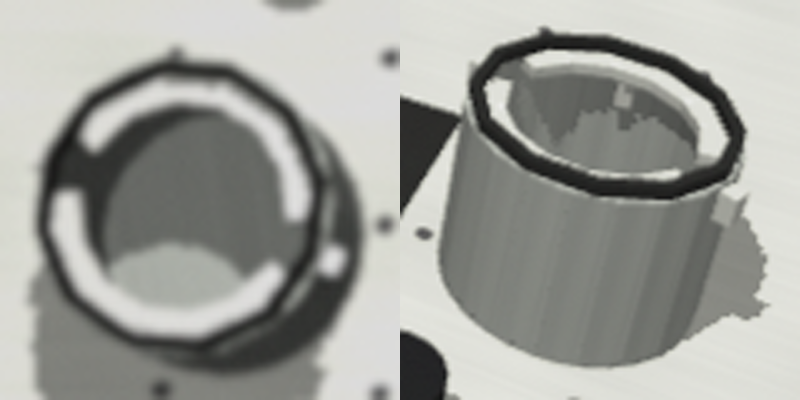

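The crop shows slot gaps at left (75,170) and right (288,245), so one slot lies toward +y and slightly +x, and the other opposite. I'll fit the ring model for centre and yaw.

```bash
cat > potfit.py <<'E'
from h import *
from scipy.ndimage import map_coordinates
from scipy.optimize import differential_evolution
def fit(c,im):
    g=im.astype(float).mean(2)
    th=np.radians(np.arange(0,360,4)); 
    def samp(x,y,r,z):
        P=np.stack([x+r*np.cos(th),y+r*np.sin(th),0*th+z],1); q=proj(c,P)
        return map_coordinates(g,[q[:,1],q[:,0]],order=1,mode='nearest')
    def cost(p):
        x,y,w=p; a=(np.degrees(th)-w-60+90)%180-90
        slot=np.abs(a)<12; col=np.abs(a)>18
        s=0
        for r in (59,63,67):
            v=samp(x,y,r,130); s+=v[col].mean()-v[slot].mean()
        s-=samp(x,y,74.5,139).mean()*2
        s-=samp(x,y,51,130).mean()
        return -s
    r=differential_evolution(cost,[(485,545),(335,395),(-90,90)],seed=1,popsize=20,maxiter=80)
    return r.x,r.fun
if __name__=='__main__':
    for c in ['top','scene']: print(c,fit(c,capture(c)))
E
python3 potfit.py
```

```text
top (array([510.59437423, 354.88800872,  11.18532756]), np.float64(-127.72550642829248))
scene (array([522.1414365 , 356.6279659 ,   1.10999839]), np.float64(29.784735104466264))
```

```bash
cat > go.py <<'E'
# usage: go.py x y z yawdeg : prints tool-frame shift (units of 30mm) at current yaw, turn units (4deg), and shift after the turn
from h import *
import sys
np.set_printoptions(precision=2,suppress=True)
def go(x,y,z,yaw):
    o=get_obs(); Rm=R.from_euler('xyz',o['tcp_rot']).as_matrix()
    d=np.array([x,y,z])-o['tool_pos']; cy=np.degrees(np.arctan2(Rm[1,0],Rm[0,0]))
    t=(yaw-cy+90)%180-90
    Rt=R.from_euler('xyz',[np.pi,0,np.radians(cy+t)]).as_matrix()
    print('t',o['time'],'pos',o['tool_pos'],'yaw',cy,'q',o['joint_positions'],'w',o['grip_width'],'F',o['contact_force'],'\n shift now',Rm.T@d/30,'after turn',Rt.T@d/30,'turn wz',-t/4,'alt',-(t-np.sign(t)*180)/4,'tilt',(Rm.T@[0,0,-1])[:2]*57)
if __name__=='__main__': go(*map(float,sys.argv[1:]))
E
python3 go.py 457 -141 120 -19
```

```text
t 1.75 pos [ 231.12 -471.43  226.75] yaw 26.113627831229632 q [-1.26  0.34  1.52 -0.    1.28 -0.15] w 91.7505613061767 F [0.68 0.07 0.25] 
 shift now [11.61 -6.58  3.56] after turn [  3.53 -12.87   3.56] turn wz 11.278406957807409 alt -33.721593042192595 tilt [ 0.   -0.01]
```

```bash
python3 -m pendant '[0.97,-0.55,0.3,0,0,0,-0.4, 0.97,-0.55,0.3,0,0,0,-0.4, 0.97,-0.55,0.3,0,0,0,-0.4, 0.97,-0.55,0.3,0,0,0,-0.4, 0.97,-0.55,0.3,0,0,0,-0.4, 0.97,-0.55,0.3,0,0,0,-0.4, 0.97,-0.55,0.3,0,0,0,-0.4, 0.97,-0.55,0.3,0,0,0,-0.4, 0.97,-0.55,0.3,0,0,0,-0.4, 0.97,-0.55,0.3,0,0,0,-0.4, 0.97,-0.55,0.3,0,0,0,-0.4, 0.97,-0.55,0.3,0,0,0,-0.4]'
python3 -m pendant '[0,0,0,0,0,0.95,-0.4, 0,0,0,0,0,0.95,-0.4, 0,0,0,0,0,0.95,-0.4, 0,0,0,0,0,0.95,-0.4, 0,0,0,0,0,0.95,-0.4, 0,0,0,0,0,0.95,-0.4, 0,0,0,0,0,0.95,-0.4, 0,0,0,0,0,0.95,-0.4, 0,0,0,0,0,0.95,-0.4, 0,0,0,0,0,0.95,-0.4, 0,0,0,0,0,0.95,-0.4, 0,0,0,0,0,0.85,-0.4]'
python3 go.py 457 -141 4 -19
python3 - <<'E'
from h import *
a=capture('scene')[120:330,120:400,::-1]
cv2.imwrite('pics/c1.png',cv2.resize(a,None,fx=2.8,fy=2.8,interpolation=cv2.INTER_CUBIC))
E
```

```text
time: 2.95
tool_pos: [458.3, -138.8, 118.5]
tcp_rot: [3.141, -0.0, 0.456]
contact_force: [0.0, -0.3, 0.5]
grip_width: 64.2
finger_force: 0.0
time: 4.15
tool_pos: [457.6, -140.0, 118.8]
tcp_rot: [3.142, -0.0, -0.336]
contact_force: [-0.7, -0.6, 0.0]
grip_width: 64.1
finger_force: 0.0
t 4.15 pos [ 457.63 -139.97  118.79] yaw -19.238322504220637 q [-0.46  0.38  1.8  -0.    0.96  1.45] w 64.08460666167036 F [-0.67 -0.62  0.02] 
 shift now [-0.01  0.04  3.83] after turn [-0.01  0.04  3.83] turn wz -0.05958062605515835 alt 44.94041937394484 tilt [-0.02 -0.  ]
```

View pics/c1.png

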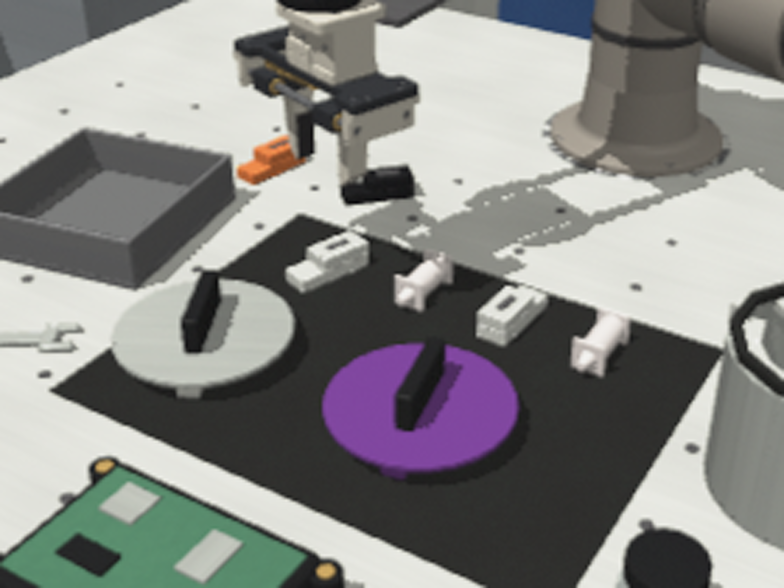

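The crop confirms the gripper is over the white clamp on the mat (crop (330,260)), with its step toward +x. The second clamp is at (510,313) and the cartridges are at (425,280) and (602,340). Descending.

```bash
python3 -m pendant '[-0.2,0.02,0.8,0,0,0,-0.4, 0,0,0.9,0,0,0,-0.4, 0,0,0.9,0,0,0,-0.4, 0,0,0.7,0,0,0,-0.4, 0,0,0.3,0,0,0,-0.4, 0,0,0.2,0,0,0,-0.4, 0,0,0,0,0,0,1, 0,0,0,0,0,0,1, 0,0,0,0,0,0,1, 0,0,0,0,0,0,1, 0,0,0,0,0,0,1]'
python3 go.py 497 -387 150 10
```

```text
time: 5.3
tool_pos: [452.0, -138.9, 5.3]
tcp_rot: [3.141, -0.001, -0.333]
contact_force: [-1.0, -1.1, 3.9]
grip_width: 29.6
finger_force: 30.0
t 5.3 pos [ 452.01 -138.92    5.28] yaw -19.075122840271465 q [-0.46  0.56  1.92 -0.    0.66  1.44] w 29.58735685451492 F [-0.95 -1.09  3.88] 
 shift now [ 4.13  7.33 -4.81] after turn [ 0.04  8.4  -4.82] turn wz -7.268780710067865 alt 37.731219289932135 tilt [-0.08 -0.03]
```

```bash
python3 -m pendant '[0,0,-1,0,0,0,1, 0,0,-1,0,0,0,1, 0,0,-1,0,0,0,1, 0.53,0.94,-1,0,0,0,1, 0.53,0.94,-0.2,0,0,0,1, 0.53,0.94,0,0,0,0,1, 0.53,0.94,0,0,0,0,1, 0.53,0.94,0,0,0,0,1, 0.53,0.94,0,0,0,0,1, 0.53,0.94,0,0,0,0,1, 0.53,0.94,0,0,0,0,1, 0.53,0.94,0,0,0,0,1]'
python3 -m pendant '[0,0,0,0,0,-1,1, 0,0,0,0,0,-1,1, 0,0,0,0,0,-1,1, 0,0,0,0,0,-1,1, 0,0,0,0,0,-1,1, 0,0,0,0,0,-1,1, 0,0,0,0,0,-1,1, 0,0,0,0,0,0,1]'
python3 go.py 504 -426 22 10
```

```text
time: 6.5
tool_pos: [503.7, -426.1, 130.3]
tcp_rot: [-3.141, 0.001, -0.333]
contact_force: [1.1, 0.3, -1.1]
grip_width: 29.7
finger_force: 30.0
time: 7.3
tool_pos: [503.7, -424.9, 130.3]
tcp_rot: [-3.141, 0.001, 0.156]
contact_force: [0.4, 0.1, -1.4]
grip_width: 29.9
finger_force: 30.0
t 7.3 pos [ 503.66 -424.85  130.33] yaw 8.952111391901083 q [-0.82  0.67  1.25  0.    1.23  0.6 ] w 29.89436799630389 F [ 0.41  0.14 -1.43] 
 shift now [0.01 0.04 3.61] after turn [0.   0.04 3.61] turn wz -0.2619721520247289 alt 44.738027847975275 tilt [0.03 0.05]
```

```bash
python3 -m pendant '[0,0,0.9,0,0,-0.2,1, 0,0,0.9,0,0,0,1, 0,0,0.9,0,0,0,1, 0,0,0.6,0,0,0,1, 0,0,0.25,0,0,0,1, 0,0,0,0,0,0,0.1, 0,0,0,0,0,0,0.1, 0,0,0,0,0,0,0.1, 0,0,-0.8,0,0,0,0.1, 0,0,-1,0,0,0,-0.4, 0,0,-1,0,0,0,-0.4, 0,0,-0.8,0,0,0,-0.4]'
python3 - <<'E'
from h import *
from go import go
capture('top')
for th,z in [('cart0',15),('clamp0',20)]:
    for d in regions_of('top',th):
        c=cv2.findNonZero(d['pixels'].astype(np.uint8)).reshape(-1,2)
        w=np.array([unproj('top',p,z)[:2] for p in c.astype(float)],np.float32)
        print(th,round(d['score'],2),cv2.minAreaRect(w))
    for d in pinpoint('top',th): print(np.round(d['score'],2),unproj('top',d['location'],z)[:2])
go(445,-39,120,0)
E
```

```text
time: 8.5
tool_pos: [504.5, -425.8, 135.7]
tcp_rot: [3.138, -0.002, 0.169]
contact_force: [0.5, 0.3, 0.2]
grip_width: 60.9
finger_force: 0.0
cart0 0.8 ((441.0804443359375, -41.44432830810547), (66.60816955566406, 23.062679290771484), 0.5204054713249207)
cart0 0.73 ((447.08660888671875, 145.01068115234375), (28.527021408081055, 72.54077911376953), 87.94490051269531)
0.54 [450.05 144.29]
0.45 [443.56 -36.53]
clamp0 0.66 ((436.6518249511719, 55.252052307128906), (30.297119140625, 79.01000213623047), 86.05142974853516)
0.69 [430.29  60.4 ]
t 8.75 pos [ 503.65 -424.87  131.98] yaw 9.709971403468025 q [-0.82  0.67  1.25 -0.    1.23  0.58] w 64.39697518635604 F [-0.07  0.7  -0.34] 
 shift now [  0.24 -13.01   0.4 ] after turn [ -1.95 -12.86   0.4 ] turn wz 2.4274928508670044 alt -42.572507149132996 tilt [0.01 0.01]
```

```bash
python3 -m pendant '[0,-1,0,0,0,0,-0.4, 0,-1,0,0,0,0,-0.4, 0,-1,0,0,0,0,-0.4, 0,-1,0,0,0,0,-0.4, 0,-1,0,0,0,0,-0.4, 0,-1,0,0,0,0,-0.4, 0,-1,0,0,0,0,-0.4, 0,-1,0,0,0,0,-0.4, 0,-1,0,0,0,0,-0.4, 0,-1,0,0,0,0,-0.4, 0,-1,0,0,0,0,-0.4, 0,-1,0,0,0,0,-0.4]'
python3 -m pendant '[-0.05,-1,0,0,0,0,-0.4, 0,0,0.3,0,0,0.85,-0.4, 0,0,0.4,0,0,0.85,-0.4, 0,0,0.4,0,0,0.7,-0.4, 0,0,0,0,0,0,-0.4]'
python3 go.py 436 -39 4 0
```

```text
time: 9.95
tool_pos: [442.0, -68.9, 131.1]
tcp_rot: [-3.141, 0.002, 0.169]
contact_force: [0.3, 0.2, -0.7]
grip_width: 64.3
finger_force: 0.0
time: 10.45
tool_pos: [434.9, -40.4, 97.2]
tcp_rot: [-3.14, 0.005, 0.002]
contact_force: [0.0, -0.9, -0.9]
grip_width: 64.0
finger_force: 0.0
t 10.45 pos [434.86 -40.45  97.18] yaw 0.09814448158328858 q [-0.27  0.35  1.93 -0.    0.87  1.3 ] w 64.04538965784359 F [ 0.01 -0.92 -0.87] 
 shift now [ 0.05 -0.04  3.11] after turn [ 0.04 -0.05  3.11] turn wz 0.024536120395822536 alt -44.97546387960418 tilt [0.28 0.07]
```

```bash
python3 -m pendant '[0.04,-0.04,0.8,0,0,0,-0.4, 0,0,0.8,0,0,0,-0.4, 0,0,0.8,0,0,0,-0.4, 0,0,0.5,0,0,0,-0.4, 0,0,0.2,0,0,0,-0.4, 0,0,0,0,0,0,1, 0,0,0,0,0,0,1, 0,0,0,0,0,0,1, 0,0,0,0,0,0,1, 0,0,0,0,0,0,1]'
python3 go.py 511 355 200 0
```

```text
time: 11.45
tool_pos: [438.2, -40.0, 6.7]
tcp_rot: [3.141, -0.001, 0.002]
contact_force: [0.2, -1.3, 0.3]
grip_width: 28.9
finger_force: 0.3
t 11.45 pos [438.16 -39.96   6.73] yaw 0.12731477444895312 q [-0.27  0.52  2.01 -0.    0.61  1.3 ] w 28.948506209611683 F [ 0.18 -1.34  0.3 ] 
 shift now [  2.46 -13.16  -6.45] after turn [  2.43 -13.17  -6.44] turn wz 0.03182869361223695 alt -44.96817130638776 tilt [-0.07 -0.03]
```

```bash
python3 -m pendant '[0,0,0,0,0,0,1, 0,0,0,0,0,0,1, 0,0,-0.6,0,0,0,1, 0,0,-1,0,0,0,1, 0,0,-1,0,0,0,1, 0,0,-1,0,0,0,1, 0,0,-1,0,0,0,1, 0,0,-1,0,0,0,1, 0.18,-1,-0.9,0,0,0,1, 0.18,-1,0,0,0,0,1, 0.18,-1,0,0,0,0,1, 0.18,-1,0,0,0,0,1]'
python3 go.py 509 355 200 0
```

```text
time: 12.65
tool_pos: [459.0, 81.4, 201.2]
tcp_rot: [-3.142, 0.0, 0.002]
contact_force: [0.1, -0.6, -1.1]
grip_width: 24.9
finger_force: 30.0
t 12.65 pos [458.96  81.44 201.24] yaw 0.0961681821430201 q [0.01 0.26 1.72 0.   1.16 1.58] w 24.943919755036084 F [ 0.06 -0.58 -1.1 ] 
 shift now [ 1.68 -9.12  0.04] after turn [ 1.67 -9.12  0.04] turn wz 0.024042045535754397 alt -44.97595795446425 tilt [0. 0.]
```

```bash
python3 -m pendant '[0.19,-1,0,0,0,0,1, 0.19,-1,0,0,0,0,1, 0.19,-1,0,0,0,0,1, 0.19,-1,0,0,0,0,1, 0.19,-1,0,0,0,0,1, 0.19,-1,0,0,0,0,1, 0.19,-1,0,0,0,0,1, 0.19,-1,0,0,0,0,1, 0.15,-1,0,0,0,0,1, 0,-0.1,0,0,0,0,1, 0,0,0,0,0,0,1]'
python3 - <<'E'
from h import *
from go import go
go(509,355,95,0)
a=capture('scene')[130:330,330:560,::-1]
b=capture('top')[130:290,80:264,::-1]
cv2.imwrite('pics/p1.png',np.hstack([cv2.resize(a,(400,348)),cv2.resize(b,(400,348))]))
E
```

```text
time: 13.75
tool_pos: [508.1, 353.7, 200.2]
tcp_rot: [3.141, 0.001, 0.004]
contact_force: [0.4, 0.1, -1.2]
grip_width: 25.3
finger_force: 30.0
t 13.75 pos [508.09 353.67 200.25] yaw 0.20248231022470609 q [ 0.48  0.54  1.29 -0.    1.32  2.05] w 25.333939657535097 F [ 0.44  0.08 -1.21] 
 shift now [ 0.04 -0.05  3.51] after turn [ 0.03 -0.04  3.51] turn wz 0.05062057755617744 alt -44.949379422443826 tilt [ 0.09 -0.06]
```

View pics/p1.png

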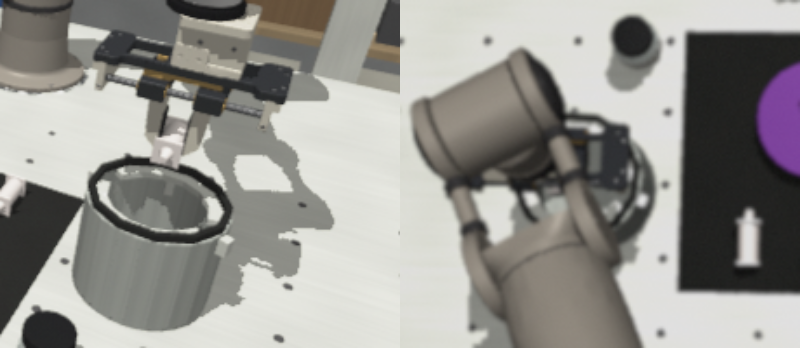

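The cartridge hangs in the grip (left crop (170,145)), centred above the pot mouth (160,195). Lowering it and releasing with a partial opening.

```bash
python3 -m pendant '[0.04,0,0.9,0,0,0,1, 0,0,0.9,0,0,0,1, 0,0,0.9,0,0,0,1, 0,0,0.6,0,0,0,1, 0,0,0.1,0,0,0,1, 0,0,0,0,0,0,0.1, 0,0,0,0,0,0,0.1, 0,0,0,0,0,0,0.1, 0,0,-1,0,0,0,0.1, 0,0,-1,0,0,0,0.1, 0,0,-1,0,0,0,0.1, 0,0,-0.6,0,0,0,-0.4]'
python3 go.py 441 145.5 120 -2
```

```text
time: 15.05
tool_pos: [510.8, 353.9, 211.1]
tcp_rot: [-3.139, -0.005, 0.002]
contact_force: [0.1, 0.7, 0.5]
grip_width: 45.4
finger_force: 0.0
t 15.05 pos [510.82 353.87 211.11] yaw 0.1221327226437281 q [ 0.48  0.53  1.27 -0.    1.34  2.05] w 45.391239485590376 F [0.09 0.69 0.54] 
 shift now [-2.36  6.95  3.01] after turn [-2.08  7.02  3.04] turn wz 0.5305331806609317 alt -44.46946681933907 tilt [-0.27  0.14]
```

```bash
python3 -m pendant '[-0.34,1,0,0,0,0,-0.4, -0.34,1,0,0,0,0,-0.4, -0.34,1,0,0,0,0,-0.4, -0.34,1,0,0,0,0,-0.4, -0.34,1,0.4,0,0,0,-0.4, -0.34,1,0.8,0,0,0,-0.4, -0.3,0.97,0.8,0,0,0.25,-0.4, 0,0,0.6,0,0,0.25,-0.4, 0,0,0.4,0,0,0,-0.4, 0,0,0,0,0,0,-0.4]'
python3 - <<'E'
from h import *
from go import go
capture('scene');capture('top')
for c in ['top','scene']:
    for d in pinpoint(c,'cart0'): print(c,np.round(d['score'],2),d['location'],unproj(c,d['location'],15)[:2])
go(441,145.5,5,-2)
E
```

```text
time: 16.05
tool_pos: [439.6, 143.7, 116.8]
tcp_rot: [3.141, 0.001, -0.033]
contact_force: [-0.4, 0.5, 0.9]
grip_width: 64.2
finger_force: 0.0
top 0.55 [169.8, 214.2] [518.13 354.28]
top 0.45 [242.2, 238.9] [448.95 139.93]
top 0.34 [343.4, 178.7] [ 630.4 -153.3]
scene 0.76 [334.2, 242.6] [447.37 145.63]
t 16.25 pos [440.88 144.38 118.27] yaw -1.855740205758058 q [ 0.15  0.36  1.84 -0.    0.94  1.75] w 64.39543718590954 F [-0.26  0.65 -0.16] 
 shift now [-0.01 -0.04  3.78] after turn [ 0.   -0.04  3.78] turn wz 0.0360649485604867 alt -44.96393505143951 tilt [-0.13  0.02]
```

```bash
python3 -m pendant '[0,-0.04,0.9,0,0,0,-0.4, 0,0,0.9,0,0,0,-0.4, 0,0,0.9,0,0,0,-0.4, 0,0,0.7,0,0,0,-0.4, 0,0,0.3,0,0,0,-0.4, 0,0,0.06,0,0,0,1, 0,0,0,0,0,0,1, 0,0,0,0,0,0,1, 0,0,0,0,0,0,1, 0,0,0,0,0,0,1, 0,0,0,0,0,0,1, 0,0,0,0,0,0,1]'
python3 -m pendant '[0,0,-0.6,0,0,0,1, 0,0,-1,0,0,0,1, 0,0,-1,0,0,0,1, 0,0,-1,0,0,0,1, 0,0,-1,0,0,0,1, 0,0,-1,0,0,0,1, 0,0,-0.9,0,0,0,1, 0,0,0,0,0,0,1]'
python3 go.py 508 355 205 -2
```

```text
time: 17.45
tool_pos: [440.5, 145.3, 4.9]
tcp_rot: [-3.142, -0.001, -0.033]
contact_force: [-0.6, 0.1, 6.1]
grip_width: 25.1
finger_force: 29.9
time: 18.25
tool_pos: [442.0, 145.6, 202.7]
tcp_rot: [-3.14, -0.007, -0.033]
contact_force: [-0.1, 0.1, 0.1]
grip_width: 25.7
finger_force: 29.9
t 18.25 pos [441.97 145.63 202.68] yaw -1.8839218573628314 q [ 0.15  0.25  1.72 -0.    1.16  1.76] w 25.678936697661538 F [-0.13  0.1   0.08] 
 shift now [ 1.97 -7.05 -0.05] after turn [ 1.96 -7.05 -0.08] turn wz 0.02901953565929105 alt -44.97098046434071 tilt [-0.39  0.07]
```

```bash
python3 -m pendant '[0.28,-1,0,0,0,0,1, 0.28,-1,0,0,0,0,1, 0.28,-1,0,0,0,0,1, 0.28,-1,0,0,0,0,1, 0.28,-1,0,0,0,0,1, 0.28,-1,0,0,0,0,1, 0.28,-1,0,0,0,0,1, 0,-0.05,0,0,0,0,1, 0,0,0,0,0,0,1]'
python3 - <<'E'
from h import *
from go import go
go(508,355,95,0)
a=capture('scene')[130:330,330:560,::-1]
cv2.imwrite('pics/p2.png',cv2.resize(a,(460,400)))
E
```

```text
time: 19.15
tool_pos: [505.1, 354.7, 197.5]
tcp_rot: [3.14, 0.003, -0.032]
contact_force: [-0.5, -0.5, -1.0]
grip_width: 25.1
finger_force: 29.9
t 19.15 pos [505.12 354.72 197.5 ] yaw -1.8204637286559429 q [ 0.49  0.54  1.29 -0.    1.31  2.09] w 25.07856561549317 F [-0.55 -0.46 -1.01] 
 shift now [ 0.1  -0.02  3.42] after turn [ 0.1  -0.01  3.42] turn wz -0.4551159321639844 alt 44.544884067836016 tilt [ 0.15 -0.11]
```

View pics/p2.png

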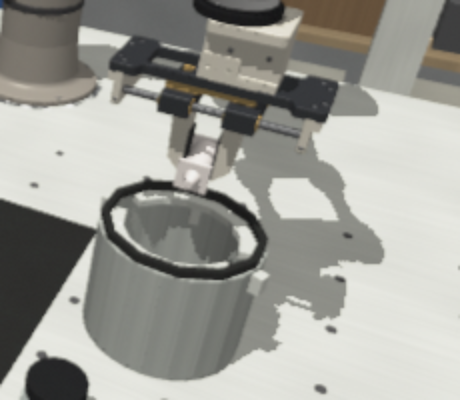

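The second cartridge is held at (195,175), above the mouth. Lowering and releasing.

```bash
python3 -m pendant '[0.1,0,0.9,0,0,0,1, 0,0,0.9,0,0,0,1, 0,0,0.9,0,0,0,1, 0,0,0.6,0,0,0,1, 0,0,0.1,0,0,0,1, 0,0,0,0,0,0,0.1, 0,0,0,0,0,0,0.1, 0,0,0,0,0,0,0.1, 0,0,-1,0,0,0,0.1, 0,0,-1,0,0,0,0.1, 0,0,-1,0,0,0,0.1, 0,0,-0.6,0,0,0,-0.4]'
python3 go.py 431 55 120 -4
```

```text
time: 20.4
tool_pos: [509.8, 355.2, 209.3]
tcp_rot: [-3.139, -0.005, -0.033]
contact_force: [0.9, 0.5, -0.2]
grip_width: 45.4
finger_force: 0.0
t 20.4 pos [509.81 355.18 209.31] yaw -1.8776573099596023 q [ 0.49  0.53  1.27 -0.    1.33  2.09] w 45.42043094032929 F [ 0.87  0.47 -0.24] 
 shift now [-2.31 10.09  2.94] after turn [-1.92 10.16  2.98] turn wz 0.5305856725100995 alt -44.4694143274899 tilt [-0.27  0.15]
```

```bash
python3 -m pendant '[-0.19,1,0,0,0,0,-0.4, -0.19,1,0,0,0,0,-0.4, -0.19,1,0,0,0,0,-0.4, -0.19,1,0,0,0,0,-0.4, -0.19,1,0,0,0,0,-0.4, -0.19,1,0,0,0,0,-0.4, -0.19,1,0.3,0,0,0,-0.4, -0.19,1,0.6,0,0,0.25,-0.4, -0.19,1,0.7,0,0,0.25,-0.4, -0.19,1,0.7,0,0,0,-0.4, 0,0.1,0.6,0,0,0,-0.4, 0,0,0,0,0,0,-0.4]'
python3 - <<'E'
from h import *
from go import go
a=capture('scene')[100:330,100:420,::-1];b=capture('top')
cv2.imwrite('pics/c2.png',np.hstack([cv2.resize(a,(480,345)),cv2.resize(b[120:290,200:358,::-1],(320,345))]))
for c in ['top','scene']:
    for d in pinpoint(c,'clamp0'): print(c,np.round(d['score'],2),d['location'],unproj(c,d['location'],14)[:2])
go(443,55,5,-4)
E
```

```text
time: 21.6
tool_pos: [439.2, 53.2, 117.6]
tcp_rot: [3.141, 0.002, -0.07]
contact_force: [0.1, 0.2, -0.7]
grip_width: 64.2
finger_force: 0.0
top 0.88 [403.8, 291.4] [ 301.99 -329.55]
top 0.73 [355.2, 290.5] [ 304.26 -187.25]
top 0.66 [271.8, 242.2] [440.71  54.31]
top 0.52 [431.4, 219.7] [ 512.38 -415.4 ]
scene 0.92 [301.3, 229.4] [437.12  47.3 ]
scene 0.87 [253.6, 185.7] [ 300.59 -191.46]
scene 0.8 [150.5, 194.3] [ 507.39 -421.71]
scene 0.7 [217.1, 177.4] [ 315.42 -322.02]
t 21.8 pos [441.31  54.56 119.67] yaw -3.8334173500439377 q [-0.05  0.32  1.89 -0.    0.92  1.59] w 64.23588975064366 F [ 0.19 -0.   -0.39] 
 shift now [ 0.05 -0.02  3.82] after turn [ 0.06 -0.02  3.82] turn wz 0.041645662489017354 alt -44.95835433751098 tilt [-0.15  0.  ]
```

View pics/c2.png

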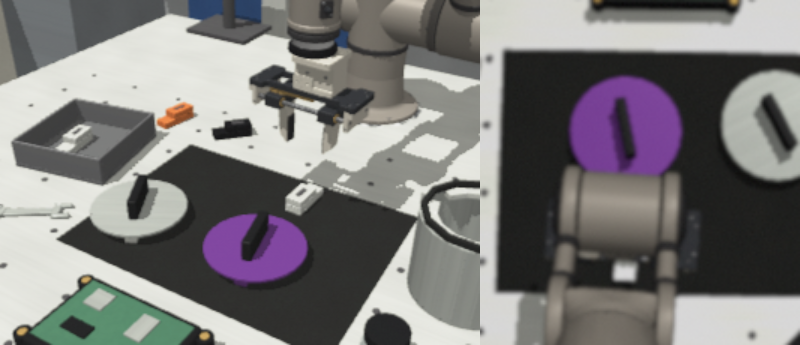

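The first clamp is in the bin (75,137), and both cartridges are off the mat. Clamp two at (303,195) is right under the gripper.

```bash
python3 -m pendant '[0.05,0.02,0.9,0,0,0,-0.4, 0,0,0.9,0,0,0,-0.4, 0,0,0.9,0,0,0,-0.4, 0,0,0.7,0,0,0,-0.4, 0,0,0.3,0,0,0,-0.4, 0,0,0.1,0,0,0,1, 0,0,0,0,0,0,1, 0,0,0,0,0,0,1, 0,0,0,0,0,0,1, 0,0,0,0,0,0,1, 0,0,0,0,0,0,1, 0,0,0,0,0,0,1]'
python3 -m pendant '[0,0,-0.6,0,0,0,1, 0,0,-1,0,0,0,1, 0,0,-1,0,0,0,1, 0,0,-1,0,0,0,1, 0,0,-0.6,0,0,0,1, 0,0,0,0,0,0,1]'
python3 go.py 490 -346 130 10
```

```text
time: 23.0
tool_pos: [442.3, 53.2, 5.1]
tcp_rot: [3.141, -0.001, -0.068]
contact_force: [-0.1, -0.6, 5.6]
grip_width: 29.8
finger_force: 30.0
time: 23.6
tool_pos: [443.2, 53.3, 132.6]
tcp_rot: [-3.142, -0.005, -0.068]
contact_force: [0.7, -0.1, -1.9]
grip_width: 29.6
finger_force: 30.0
t 23.6 pos [443.17  53.35 132.56] yaw -3.8848366723908625 q [-0.05  0.31  1.87  0.    0.96  1.59] w 29.641911268753294 F [ 0.74 -0.12 -1.87] 
 shift now [ 2.46 13.18  0.1 ] after turn [-0.77 13.38  0.09] turn wz -3.4712091680977153 alt 41.528790831902285 tilt [-0.3  0. ]
```

```bash
python3 -m pendant '[0.19,1,0,0,0,0,1, 0.19,1,0,0,0,0,1, 0.19,1,0,0,0,0,1, 0.19,1,0,0,0,0,1, 0.19,1,0,0,0,0,1, 0.19,1,0,0,0,0,1, 0.19,1,0,0,0,0,1, 0.19,1,0,0,0,0,1, 0.19,1,0,0,0,0,1, 0.19,1,0,0,0,0,1, 0.19,1,0,0,0,0,1, 0.19,1,0,0,0,0,1]'
python3 -m pendant '[0.18,1,0,0,0,0,1, 0,0.18,0,0,0,-0.9,1, 0,0,0,0,0,-0.9,1, 0,0,0,0,0,-0.9,1, 0,0,0,0,0,-0.8,1, 0,0,0,0,0,0,1]'
python3 go.py 490 -346 22 10
```

```text
time: 24.8
tool_pos: [484.9, -311.2, 128.4]
tcp_rot: [-3.14, 0.002, -0.068]
contact_force: [-0.6, 0.9, -1.5]
grip_width: 30.5
finger_force: 30.0
time: 25.4
tool_pos: [487.9, -345.6, 128.5]
tcp_rot: [-3.139, 0.002, 0.177]
contact_force: [-0.1, -1.0, -2.3]
grip_width: 29.8
finger_force: 30.0
t 25.4 pos [ 487.93 -345.64  128.45] yaw 10.131552202326759 q [-0.74  0.56  1.45  0.    1.13  0.65] w 29.795447761725733 F [-0.1 -1.  -2.3] 
 shift now [0.07 0.03 3.55] after turn [0.07 0.02 3.55] turn wz 0.032888050581689754 alt -44.96711194941831 tilt [0.1  0.13]
```

```bash
python3 -m pendant '[0.07,0,0.9,0,0,0,1, 0,0,0.9,0,0,0,1, 0,0,0.9,0,0,0,1, 0,0,0.6,0,0,0,1, 0,0,0.2,0,0,0,1, 0,0,0,0,0,0,0.1, 0,0,0,0,0,0,0.1, 0,0,0,0,0,0,0.1, 0,0,-0.8,0,0,0,0.1, 0,0,-1,0,0,0,-0.4, 0,0,-1,0,0,0,-0.4, 0,0,-0.8,0,0,0,-0.4]'
python3 - <<'E'
from h import *
from go import go
from potfit import fit
np.set_printoptions(precision=1,suppress=True)
a=capture('scene');b=capture('top')
cv2.imwrite('pics/c3.png',cv2.resize(b[:,:,::-1],None,fx=1.4,fy=1.4,interpolation=cv2.INTER_CUBIC))
print(fit('top',b))
for c in ['top','scene']:
    for th,z in [('lid',0),('handle',46),('lug',4),('mouth',130)]:
        for d in pinpoint(c,th): print(c,th,np.round(d['score'],2),np.array(d['location']),unproj(c,d['location'],z)[:2])
    for d in regions_of(c,'lid'):
        m=d['pixels']; im={'top':b,'scene':a}[c]
        print('region',d['score'],d['location'],m.sum(),im[m].mean(0))
        dk=(m&(im.max(2)<70)).astype(np.uint8); cc=cv2.findNonZero(dk)
        if cc is not None and c=='top':
            w=np.array([unproj(c,p,62)[:2] for p in cc.reshape(-1,2).astype(float)],np.float32); print(' handle top',cv2.minAreaRect(w))
        # disc at z=26
        w=np.array([unproj(c,p,26)[:2] for p in cv2.findNonZero(m.astype(np.uint8)).reshape(-1,2).astype(float)],np.float32)
        print(' disc',cv2.fitEllipse(cv2.convexHull(w)))
go(622,-158,120,27)
E
```

```text
time: 26.6
tool_pos: [491.3, -346.3, 136.6]
tcp_rot: [3.139, -0.002, 0.176]
contact_force: [1.0, -0.5, -0.1]
grip_width: 60.5
finger_force: 0.0
(array([510.6, 354.9,  10.7]), np.float64(-134.7304100774559))
top lid 0.97 [343.9 180.7] [ 627.5 -156.6]
top lid 0.7 [168.8 213.4] [522.5 360.5]
top lid 0.58 [273.7 186.6] [606.6  51.4]
top handle 0.81 [345.5 176.9] [ 629.3 -155.7]
top handle 0.68 [275.  181.8] [611.8  47.3]
top lug 0.97 [269.5 164.4] [672.7  64.8]
top lug 0.87 [337.6 166.4] [ 669.7 -137.5]
top lug 0.25 [166.8 212.3] [525.2 365.8]
top mouth 0.81 [158.  212.4] [506.8 363.5]
region 0.83 [343.8, 179.5] 2301 [171.3 174.8 167.8]
 handle top ((615.3951416015625, -157.5154571533203), (79.67449188232422, 17.66855812072754), 27.52515411376953)
 disc ((620.225830078125, -160.48593139648438), (158.46514892578125, 160.04100036621094), 24.595243453979492)
region 0.67 [272.6, 185.7] 2276 [117.5  65.  145.8]
 handle top ((585.0107421875, 62.760276794433594), (41.14127731323242, 118.06228637695312), 76.14009094238281)
 disc ((609.3334350585938, 58.439212799072266), (156.85328674316406, 157.6526336669922), 9.141474723815918)
scene lid 0.85 [191.3 245.9] [ 628.1 -164. ]
scene lid 0.77 [270.  271.6] [610.5  56.4]
scene lid 0.64 [175.8 193.2] [ 445.2 -381.4]
scene handle 0.94 [189.  230.4] [ 627.4 -166.1]
scene handle 0.75 [266.4 257.4] [619.5  52.1]
scene lug 0.89 [189.2 260.3] [ 678.5 -126.8]
scene lug 0.83 [260.5 285.5] [665.5  65.2]
scene mouth 0.66 [418.7 242.4] [506.7 348.8]
scene mouth 0.56 [161.4 198.7] [ 649.2 -220.9]
region 0.89 [190.5, 239.9] 2050 [163.2 166.2 158.8]
 disc ((624.7619018554688, -161.9808807373047), (154.3203125, 183.97476196289062), 125.76454162597656)
t 27.2 pos [ 490.5 -345.6  132.8] yaw 10.10987725241998 q [-0.7  0.6  1.4 -0.   1.1  0.7] w 63.966135752776914 F [ 0.2 -0.4 -0.4] 
 shift now [ 5.4 -5.4  0.4] after turn [ 6.7 -3.6  0.4] turn wz -4.222530686895006 alt 40.777469313104994 tilt [0. 0.]
```

View pics/c3.png

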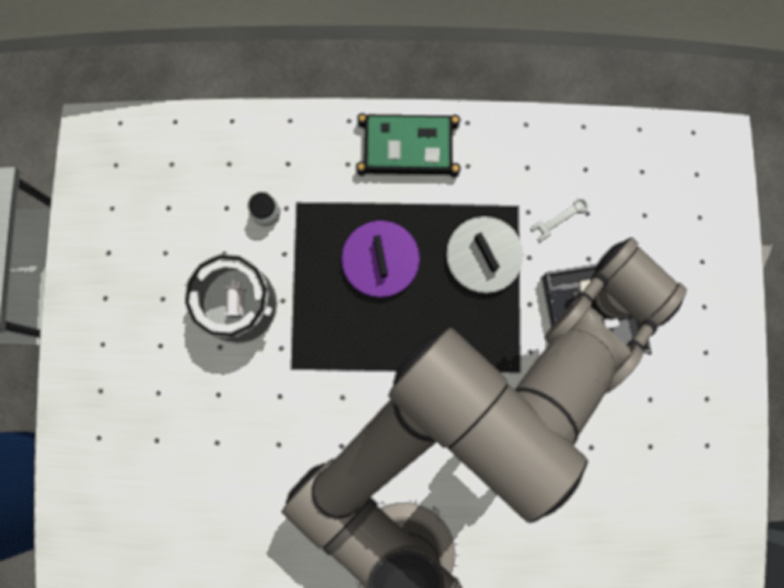

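The top view shows a cartridge inside the pot at (233,300) and the steel lid undisturbed at (484,255). The mat is clear of cartridges and clamps. Next is the lid.

```bash
python3 -m pendant '[0.9,-0.9,0,0,0,0,-0.4, 0.9,-0.9,0,0,0,0,-0.4, 0.9,-0.9,0,0,0,0,-0.4, 0.9,-0.9,0,0,0,0,-0.4, 0.9,-0.9,0,0,0,0,-0.4, 0.8,-0.8,0,0,0,-0.8,-0.4, 0,0,0,0,0,-1,-0.4, 0,0,0,0,0,-1,-0.4, 0,0,0,0,0,-0.9,-0.4, 0,0,0,0,0,-0.6,-0.4, 0,0,0,0,0,0,-0.4]'
python3 - <<'E'
from h import *
from go import go
go(620.5,-160,31,27.4)
a=capture('scene')[140:310,110:340,::-1]
cv2.imwrite('pics/l1.png',cv2.resize(a,None,fx=3,fy=3,interpolation=cv2.INTER_CUBIC))
E
```

```text
time: 28.3
tool_pos: [619.2, -161.2, 133.1]
tcp_rot: [-3.141, 0.0, 0.477]
contact_force: [0.0, 0.1, -0.2]
grip_width: 64.2
finger_force: 0.0
t 28.3 pos [ 619.21 -161.21  133.05] yaw 27.34042459902521 q [-0.37  0.63  1.31 -0.    1.2   0.72] w 64.21564571673802 F [ 0.03  0.09 -0.16] 
 shift now [ 0.06 -0.01  3.4 ] after turn [ 0.06 -0.02  3.4 ] turn wz -0.014893850243698381 alt 44.985106149756305 tilt [0.02 0.02]
```

View pics/l1.png

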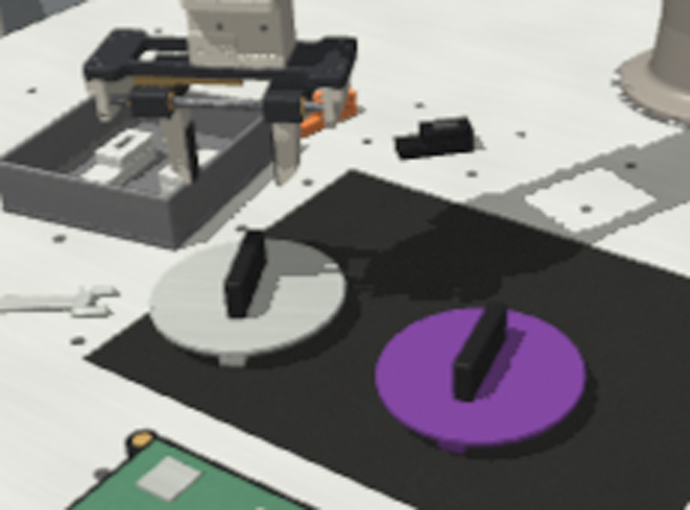

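Both clamps are in the bin (crop (125,155) and (180,180)), and the fingers straddle the steel lid's handle at (247,275) from above.

```bash
python3 -m pendant '[0.06,0,0.8,0,0,0,-0.4, 0,0,0.8,0,0,0,-0.4, 0,0,0.8,0,0,0,-0.4, 0,0,0.6,0,0,0,-0.4, 0,0,0.3,0,0,0,-0.4, 0,0,0.1,0,0,0,-0.4, 0,0,0,0,0,0,1, 0,0,0,0,0,0,1, 0,0,0,0,0,0,1, 0,0,0,0,0,0,1, 0,0,0,0,0,0,1, 0,0,0,0,0,0,1]'
python3 -m pendant '[0,0,0,0,0,0,1, 0,0,0,0,0,0,1, 0,0,-0.5,0,0,0,1, 0,0,-0.7,0,0,0,1, 0,0,0,0,0,0,1]'
python3 go.py 620.5 -160 31 27.4
```

```text
time: 29.55
tool_pos: [620.9, -160.5, 31.6]
tcp_rot: [3.141, -0.0, 0.477]
contact_force: [-0.3, 0.2, -0.0]
grip_width: 20.7
finger_force: 0.0
time: 30.05
tool_pos: [622.5, -160.9, 70.6]
tcp_rot: [3.138, -0.004, 0.477]
contact_force: [0.7, 0.1, -2.4]
grip_width: 15.9
finger_force: 30.0
t 30.05 pos [ 622.53 -160.93   70.63] yaw 27.320058136716515 q [-0.37  0.7   1.37  0.    1.07  0.72] w 15.890803041401128 F [ 0.69  0.11 -2.4 ] 
 shift now [-0.05 -0.06  1.32] after turn [-0.05 -0.06  1.32] turn wz -0.01998546582087002 alt 44.98001453417913 tilt [-0.2  -0.22]
```

```bash
python3 -m pendant '[0,0,-0.8,0,0,0,1, 0,0,-0.9,0,0,0,1, 0,0,-0.9,0,0,0,1, 0,0,-0.9,0,0,0,1, 0.1,-0.4,-0.8,0,0,0,1, 0.2,-0.8,0,0,0,0,1, 0.25,-0.9,0,0,0,0,1, 0.25,-0.9,0,0,0,0,1, 0.25,-0.9,0,0,0,0,1, 0.25,-0.9,0,0,0,0,1, 0.25,-0.9,0,0,0,0,1, 0.25,-0.9,0,0,0,0,1]'
python3 go.py 490 290 200 27.4
```

```text
time: 31.25
tool_pos: [577.1, 41.4, 195.7]
tcp_rot: [-3.141, 0.001, 0.477]
contact_force: [1.4, 0.1, -3.7]
grip_width: 15.8
finger_force: 30.0
t 31.25 pos [577.1   41.44 195.72] yaw 27.314182409265662 q [-0.06  0.47  1.42  0.    1.26  1.03] w 15.839493686991963 F [ 1.4   0.08 -3.73] 
 shift now [ 1.22 -8.69 -0.14] after turn [ 1.24 -8.69 -0.14] turn wz -0.021454397683584148 alt 44.978545602316416 tilt [0.07 0.04]
```

```bash
python3 -m pendant '[0.26,-0.94,-0.2,0,0,0,1, 0.26,-0.94,0,0,0,0,1, 0.26,-0.94,0,0,0,0,1, 0.26,-0.94,0,0,0,0,1, 0.26,-0.94,0,0,0,0,1, 0.26,-0.94,0,0,0,0,1, 0.26,-0.94,0,0,0,0,1, 0.26,-0.94,0,0,0,0,1, 0.26,-0.94,0,0,0,0,1, 0.26,-0.94,0,0,0,0,1, 0.24,-0.9,0,0,0,0,1, 0,0,0,0,0,0,1]'
python3 -m pendant '[0,0,0,0,0,-1,1, 0,0,0,0,0,-1,1, 0,0,0,0,0,-1,1, 0,0,0,0,0,-1,1, 0,0,0,0,0,-1,1, 0,0,0,0,0,-1,1, 0,0,0,0,0,-1,1, 0,0,0,0,0,-1,1, 0,0,0,0,0,-1,1, 0,0,0,0,0,-1,1, 0,0,0,0,0,-0.9,1, 0,0,0,0,0,0,1]'
python3 - <<'E'
from h import *
from go import go
np.set_printoptions(precision=1,suppress=True)
go(511,355,175,71)
a=capture('scene'); capture('top'); z=get_obs()['tool_pos'][2]-31.6
for c in ['scene','top']:
    for th,zz in [('lid',z),('handle',z+46),('lug',z+4),('mouth',130),('pot',0)]:
        for d in pinpoint(c,th)[:3]: print(c,th,np.round(d['score'],2),np.array(d['location']),unproj(c,d['location'],zz)[:2])
cv2.imwrite('pics/l2.png',cv2.resize(a[130:330,330:560,::-1],(690,600),interpolation=cv2.INTER_CUBIC))
E
```

```text
time: 32.45
tool_pos: [510.0, 357.0, 201.3]
tcp_rot: [-3.14, 0.001, 0.48]
contact_force: [-0.1, -0.8, -3.6]
grip_width: 16.3
finger_force: 30.0
time: 33.65
tool_pos: [511.7, 353.1, 201.7]
tcp_rot: [-3.141, 0.001, 1.238]
contact_force: [0.3, 0.5, -3.6]
grip_width: 15.8
finger_force: 30.0
t 33.65 pos [511.7 353.1 201.7] yaw 70.92114182816732 q [ 0.5  0.5  1.3 -0.   1.3  0.8] w 15.788934131579612 F [ 0.3  0.5 -3.6] 
 shift now [ 0.1 -0.   0.9] after turn [ 0.1 -0.   0.9] turn wz -0.019714542958169545 alt 44.98028545704183 tilt [0.1 0. ]
scene lid 0.79 [270.2 273.7] [787.4 163.3]
scene lid 0.6 [419.2 227.9] [517.1 344.6]
scene handle 0.88 [426.9 207.8] [512.8 349.4]
scene handle 0.63 [269.8 255.2] [795.6 167.2]
scene lug 0.85 [450.7 242.3] [541.2 408.2]
scene lug 0.83 [261.8 284.3] [820.5 167.5]
scene mouth 0.79 [420.6 245.3] [514.8 354.6]
scene pot 0.6 [410.8 290.7] [505.1 356.2]
scene pot 0.16 [174.5 196.6] [ 463.  -370.3]
top lid 0.61 [275.4 186. ] [575.5  45. ]
top lid 0.57 [154.3 207. ] [515.4 365. ]
top handle 0.93 [272.2 182.5] [575.5  52.9]
top handle 0.67 [170.3 216.6] [484.3 311.4]
top handle 0.58 [151.4 205. ] [513.6 362. ]
top lug 0.73 [267.7 167. ] [625.5  66.1]
top lug 0.37 [407.8 231.2] [ 459.6 -304.5]
top mouth 0.47 [440.5 219.1] [ 498.8 -408. ]
top pot 0.82 [168.4 214.2] [520.1 361.6]
```

View pics/l2.png

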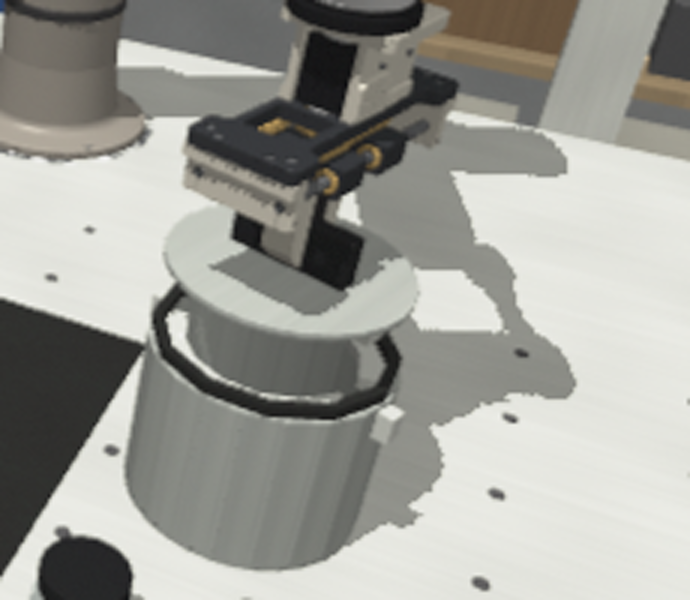

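Run:
```python
from h import *
from go import go
o=get_obs(); x,y,z=o['tool_pos']; z-=31.6
im=np.ascontiguousarray(capture('scene')[:,:,::-1]); S=4
big=cv2.resize(im[190:290,370:480],None,fx=S,fy=S,interpolation=cv2.INTER_CUBIC); big2=big.copy()
t=np.linspace(0,2*np.pi,90)
def dr(cx,cy,r,zz,col):
    q=proj('scene',np.stack([cx+r*np.cos(t),cy+r*np.sin(t),0*t+zz],1))
    cv2.polylines(big2,[np.int32((q-[370,190]+.5)*S*8)],True,col,1,cv2.LINE_AA,3)
dr(x,y,80,z+26,(0,0,255)); dr(x,y,80,z+20,(0,0,255)); dr(510.6,354.9,78,139,(0,255,0)); dr(510.6,354.9,71,139,(0,255,0))
cv2.imwrite('pics/l3.png',cv2.resize(np.hstack([big,big2]),(800,364)))
print(x,y,z)
```

```text
511.88256815224145 353.8918114231913 170.78565681127304
```

View pics/l3.png

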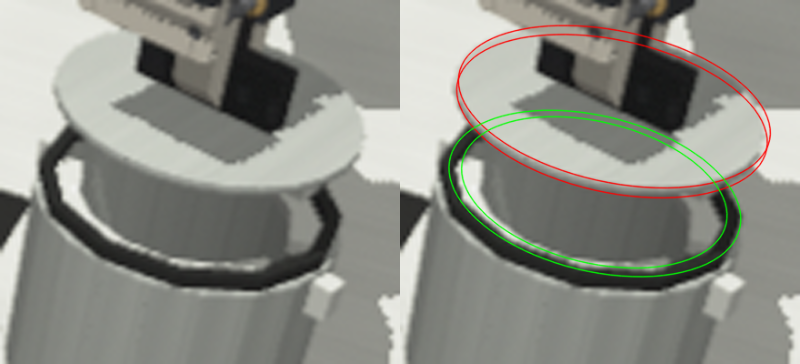

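Run:
```python
from h import *
from scipy.optimize import differential_evolution as DE
o=get_obs(); x,y,z=o['tool_pos']; z-=31.6
t=np.linspace(0,2*np.pi,72)
S=4
def poly(c,cx,cy,r,zz,off):
    q=proj(c,np.stack([cx+r*np.cos(t),cy+r*np.sin(t),0*t+zz],1)); return np.int32((q-off+.5)*S*8)
def fit(c,mask,off,circs,zz,ign,b):
    def cost(p):
        m=np.zeros_like(mask)
        cv2.fillPoly(m,[poly(c,*p[:2],circs[0],zz,off)],1,shift=3)
        if len(circs)>1: cv2.fillPoly(m,[poly(c,*p[:2],circs[1],zz,off)],0,shift=3)
        return ((m!=mask)&~ign).sum()/1000
    r=DE(cost,b,seed=0,maxiter=40,popsize=15); return r.x,r.fun,mask.sum()/1000
for c,off,sz in [('scene',[365,180],(120,120)),('top',[115,160],(95,95))]:
    im=capture(c); big=cv2.resize(np.ascontiguousarray(im[off[1]:off[1]+sz[1],off[0]:off[0]+sz[0]]),None,fx=S,fy=S,interpolation=cv2.INTER_CUBIC)
    off=np.array(off)
    regs=regions_of(c,'lid'); q=proj(c,[[x,y,z+26]])[0]
    d=min(regs,key=lambda d:np.hypot(*(np.array(d['location'])-q)))
    m=cv2.resize(np.ascontiguousarray(d['pixels'][off[1]:off[1]+sz[1],off[0]:off[0]+sz[0]]).astype(np.float32),None,fx=S,fy=S,interpolation=cv2.INTER_CUBIC)>.5
    b=[(x-20,x+20),(y-20,y+20)]
    dark=(big.max(2)<75)
    if c=='scene':
        # ignore upper part: use only rows below the lid for the seal
        yy=np.arange(sz[1]*S)[:,None]/S+off[1]; ign=np.broadcast_to(yy<235,dark.shape)
        print(c,'seal',fit(c,dark.astype(np.uint8),off,(78,71),139,ign,b))
        ign2=np.broadcast_to(yy<215,dark.shape); ign2=ign2|dark|((yy>241))
        lid=(big.mean(2)>150).astype(np.uint8)
        hull=cv2.convexHull(cv2.findNonZero(m.astype(np.uint8))); mh=np.zeros(m.shape,np.uint8); cv2.fillPoly(mh,[hull],1)
        print('region score',d['score'],d['location'],q,m.sum())
        cv2.imwrite('pics/dbg.png',np.hstack([big[:,:,::-1],np.repeat((m*255).astype(np.uint8)[:,:,None],3,2)])[:, :800])
    else:
        print(c,d['score'],d['location'],q,m.sum())
```

```text
scene seal (array([520.56155364, 354.03152601]), np.float64(6.542), np.float64(27.701))
region score 0.71 [429.7, 220.1] [427.31520531 216.80569937] 42092
top 0.74 [170.5, 200.7] [156.1477925  206.86079232] 13368
```

View pics/dbg.png

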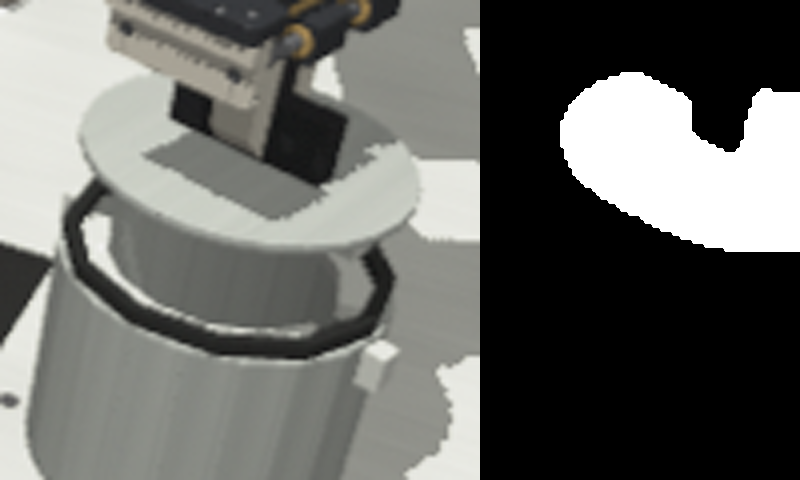

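```bash
cat > seal.py <<'E'
from h import *
from scipy.optimize import differential_evolution as DE
S=4
t=np.linspace(0,2*np.pi,72)
o=get_obs(); x,y,z=o['tool_pos']; z-=31.6
def poly(c,cx,cy,r,zz,off):
    q=proj(c,np.stack([cx+r*np.cos(t),cy+r*np.sin(t),0*t+zz],1)); return np.int32((q-off+.5)*S*8)
def disc(shape,c,p,r,zz,off):
    m=np.zeros(shape,np.uint8); cv2.fillPoly(m,[poly(c,*p,r,zz,off)],1,shift=3); return m>0
off=np.array([365,180]); im=capture('scene')
big=cv2.resize(np.ascontiguousarray(im[180:300,365:485]),None,fx=S,fy=S,interpolation=cv2.INTER_CUBIC)
yy=np.broadcast_to(np.arange(480)[:,None],(480,480)); xx=yy.T
dark=big.max(2)<75
ign=(yy<255)
sh=dark.shape
def cs(p,r1=78,r0=71):
    m=(disc(sh,'scene',p,r1,139,off)|disc(sh,'scene',p,r1,130,off))&~(disc(sh,'scene',p,r0,139,off)&disc(sh,'scene',p,r0,130,off))
    return ((m!=dark)&~ign).sum()/1000
b=[(x-20,x+20),(y-20,y+20)]
r=DE(cs,b,seed=0,maxiter=40); print('seal',r.x,r.fun, cs([510.6,354.9]))
# lid disc: light region whose lower rim edge; use network mask
d=min(regions_of('scene','lid'),key=lambda d:np.hypot(d['location'][0]-428,d['location'][1]-217))
m=cv2.resize(np.ascontiguousarray(d['pixels'][180:300,365:485]).astype(np.float32),None,fx=S,fy=S,interpolation=cv2.INTER_CUBIC)>.5
ig2=(yy<110)&(xx>100)|(yy<175)&(xx>160)&(xx<350)|(xx>350)
def cl(p):
    mm=disc(sh,'scene',p,80,z+26,off)|disc(sh,'scene',p,80,z+20,off)
    return ((mm!=m)&~ig2&(yy<260)).sum()/1000
r=DE(cl,b,seed=0,maxiter=40); print('disc',r.x,r.fun,cl([x,y]),'tcp',x,y)
E
python3 seal.py
```

```text
seal [513.08367436 353.52276282] 4.263 5.091
disc [509.4445168  350.56497087] 0.603 1.173 tcp 511.8880960005239 353.8884699426773
```

```bash
python3 -m pendant '[0.07,0.02,0.4,0,0,0,1, 0,0,0.5,0,0,0,1, 0,0,0.3,0,0,0,1, 0,0,0.1,0,0,0,1, 0,0,0,0,0,0,1]'; python3 -m pendant '[0,0,0.08,0,0,0,1, 0,0,0.08,0,0,0,1, 0,0,0.08,0,0,0,1]';python3 -m pendant '[0,0,0.08,0,0,0,1, 0,0,0.08,0,0,0,1]'; python3 go.py 513.1 355.9 150 71
```

```text
time: 35.1
tool_pos: [513.0, 355.6, 162.7]
tcp_rot: [-3.141, 0.001, 1.238]
contact_force: [-0.4, 0.3, -3.8]
grip_width: 15.8
finger_force: 30.0
time: 35.4
tool_pos: [513.3, 355.7, 156.4]
tcp_rot: [3.141, -0.001, 1.238]
contact_force: [0.5, -0.4, -3.0]
grip_width: 16.0
finger_force: 30.0
time: 35.6
tool_pos: [513.2, 355.7, 151.3]
tcp_rot: [3.141, -0.0, 1.238]
contact_force: [-0.1, -0.1, -3.7]
grip_width: 15.9
finger_force: 30.0
t 35.6 pos [513.16 355.66 151.26] yaw 70.91505389186149 q [ 0.48  0.59  1.34 -0.    1.22  0.82] w 15.905011866819494 F [-0.06 -0.09 -3.74] 
 shift now [ 0.01 -0.    0.04] after turn [ 0.01 -0.    0.04] turn wz -0.021236527034627528 alt 44.97876347296537 tilt [-0.   -0.01]
```

The lid entered freely, with its origin at about 120 mm and no contact force. Pushing against the seal next.

```bash
python3 -m pendant '[0,0,0.08,0,0,0,1, 0,0,0.06,0,0,0,1]'; python3 -m pendant '[0,0,0.06,0,0,0,1, 0,0,0.05,0,0,0,1]'; python3 -m pendant '[0,0,0.04,0,0,0,1, 0,0,0,0,0,0,1]'; python3 go.py 513.1 355.9 142.6 11
```

```text
time: 35.8
tool_pos: [513.2, 355.7, 147.7]
tcp_rot: [3.141, -0.0, 1.238]
contact_force: [-2.2, -0.7, 3.0]
grip_width: 15.7
finger_force: 30.0
time: 36.0
tool_pos: [513.2, 355.7, 144.8]
tcp_rot: [3.141, -0.001, 1.238]
contact_force: [-3.1, -2.1, 7.4]
grip_width: 15.6
finger_force: 30.0
time: 36.2
tool_pos: [513.2, 355.7, 143.9]
tcp_rot: [3.141, -0.001, 1.238]
contact_force: [-3.6, -2.9, 8.0]
grip_width: 15.6
finger_force: 30.0
t 36.2 pos [513.24 355.7  143.88] yaw 70.91908054266139 q [ 0.48  0.59  1.35 -0.    1.2   0.82] w 15.55515589809542 F [-3.59 -2.9   8.04] 
 shift now [ 0.   -0.01  0.04] after turn [-0.   -0.01  0.04] turn wz 14.979770135665348 alt -30.020229864334652 tilt [-0.04 -0.05]
```

```bash
python3 -m pendant '[-0.04,-0.02,0.05,0,0,0,1, 0,0,0.02,0,0,0,1]'; python3 -m pendant '[0,0,0,0,0,0.6,1, 0,0,0,0,0,0.6,1, 0,0,0,0,0,0.6,1, 0,0,0,0,0,0.6,1, 0,0,0,0,0,0.6,1]'; python3 -m pendant '[0,0,0,0,0,0,1]'; python3 -c "
from h import *; print(get_obs()['moment'])"
```

```text
time: 36.4
tool_pos: [513.2, 355.7, 142.6]
tcp_rot: [3.139, -0.004, 1.238]
contact_force: [-0.5, 0.9, 12.0]
grip_width: 15.9
finger_force: 30.0
time: 36.9
tool_pos: [513.6, 355.5, 142.8]
tcp_rot: [3.139, -0.004, 1.028]
contact_force: [0.3, -0.0, 9.6]
grip_width: 15.7
finger_force: 30.2
time: 37.0
tool_pos: [513.6, 355.5, 142.8]
tcp_rot: [3.139, -0.004, 1.028]
contact_force: [-0.7, 0.1, 9.5]
grip_width: 16.4
finger_force: 30.1
[-0.14906786  0.33371565  0.43151923]
```

```bash
python3 -m pendant '[0,0,0,0,0,0.7,1, 0,0,0,0,0,0.7,1, 0,0,0,0,0,0.7,1, 0,0,0,0,0,0.7,1, 0,0,0,0,0,0.7,1, 0,0,0,0,0,0.7,1, 0,0,0,0,0,0.7,1, 0,0,0,0,0,0.7,1]'; python3 -c "
from h import *; print(get_obs()['moment'])"; python3 -m pendant '[0,0,0,0,0,0.7,1, 0,0,0,0,0,0.7,1, 0,0,0,0,0,0.7,1, 0,0,0,0,0,0.7,1, 0,0,0,0,0,0.7,1, 0,0,0,0,0,0.7,1, 0,0,0,0,0,0.7,1, 0,0,0,0,0,0.7,1]'; python3 -c "
from h import *; print(get_obs()['moment'])"; python3 go.py 513 355 142 11
```

```text
time: 37.8
tool_pos: [513.7, 355.5, 142.8]
tcp_rot: [3.14, -0.005, 0.637]
contact_force: [0.4, 0.1, 8.7]
grip_width: 15.8
finger_force: 30.2
[-0.17975282  0.20666824  0.48191206]
time: 38.6
tool_pos: [513.7, 355.4, 142.8]
tcp_rot: [-3.141, -0.005, 0.246]
contact_force: [0.1, 0.0, 9.3]
grip_width: 15.6
finger_force: 30.2
[-0.2033018   0.2198076   0.55610357]
t 38.6 pos [513.66 355.4  142.81] yaw 14.068155301450794 q [ 0.48  0.59  1.35 -0.    1.19  1.81] w 15.632425518473024 F [0.05 0.02 9.35] 
 shift now [-0.02  0.01  0.03] after turn [-0.02  0.01  0.03] turn wz 0.7670388253626967 alt -44.2329611746373 tilt [-0.3   0.04]
```

```bash
for i in 1; do python3 -m pendant '[0,0,0,0,0,0.5,1, 0,0,0,0,0,0.4,1]'; python3 -c "
from h import *; print(get_obs()['moment'])"; python3 -m pendant '[0,0,0,0,0,0.4,1, 0,0,0,0,0,0,1]'; python3 -c "
from h import *; print(get_obs()['moment'])"; done; python3 go.py 513 355 142 11
```

```text
time: 38.8
tool_pos: [513.7, 355.4, 142.8]
tcp_rot: [-3.141, -0.005, 0.183]
contact_force: [0.9, -1.3, 9.2]
grip_width: 15.8
finger_force: 30.4
[-0.42133766  0.16350354  0.68829241]
time: 39.0
tool_pos: [513.6, 355.2, 142.8]
tcp_rot: [-3.141, -0.005, 0.157]
contact_force: [-0.3, -2.2, 9.2]
grip_width: 16.2
finger_force: 30.9
[-0.30195038  0.16634411  0.7430602 ]
t 39.0 pos [513.63 355.21 142.79] yaw 8.972105714098653 q [ 0.48  0.59  1.35 -0.    1.19  1.9 ] w 16.172769999846498 F [-0.33 -2.22  9.16] 
 shift now [-0.02  0.    0.03] after turn [-0.02  0.    0.03] turn wz -0.506973571475335 alt 44.493026428524665 tilt [-0.29  0.04]
```

```bash
python3 -m pendant '[0,0,0,0,0,0.5,1, 0,0,0,0,0,0,1]'; python3 -c "
from h import *; print(get_obs()['moment'])"; python3 -m pendant '[0,0,0,0,0,0.5,1, 0,0,0,0,0,0,1]'; python3 -c "
from h import *; print(get_obs()['moment'])"
```

```text
time: 39.2
tool_pos: [513.9, 355.0, 142.8]
tcp_rot: [-3.141, -0.006, 0.122]
contact_force: [0.3, -1.7, 9.0]
grip_width: 16.3
finger_force: 31.5
[-0.3475277  -0.00113842  0.75860571]
time: 39.4
tool_pos: [514.1, 354.8, 142.8]
tcp_rot: [-3.141, -0.006, 0.087]
contact_force: [1.4, -3.5, 8.5]
grip_width: 16.8
finger_force: 32.5
[-0.43165147 -0.1037782   0.90172756]
```

The moment has risen and the grip has widened to 16.8 mm, so the handle is now twisting in the pads and the lid is against its stop. Releasing.

```bash
python3 -m pendant '[0,0,0,0,0,0,-0.3, 0,0,0,0,0,0,-0.3, 0,0,0,0,0,0,-0.3, 0,0,0,0,0,0,-0.3, 0,0,-0.5,0,0,0,-0.3, 0,0,-0.8,0,0,0,-0.3, 0,0,-1,0,0,0,-0.3, 0,0,-1,0,0,0,-0.3, 0,1,0,0,0,0,-0.3, 0,1,0,0,0,0,-0.3, 0,1,0,0,0,0,-0.3, 0,1,0,0,0,0,-0.3]'
python3 -m pendant '[0,1,0,0,0,0,-0.3, 0,1,0,0,0,0,-0.3, 0,1,0,0,0,0,-0.3, 0,1,0,0,0,0,-0.3, 0,1,0,0,0,0,-0.3, 0,1,0,0,0,0,-0.3]'
python3 - <<'E'
from h import *
a=capture('scene');b=capture('top')
cv2.imwrite('pics/f.png',np.hstack([cv2.resize(a[130:330,330:560,::-1],(460,400)),cv2.resize(b[160:260,110:195,::-1],(340,400),interpolation=cv2.INTER_CUBIC)]))
q=None
for c in ['top','scene']:
    for th,zz in [('handle',160),('lid',114),('lug',118)]:
        for d in pinpoint(c,th)[:3]: print(c,th,np.round(d['score'],2),d['location'],unproj(c,d['location'],zz)[:2])
im=b; m=(im.max(2)<60); sub=np.zeros_like(m); qq=proj('top',[[511,355,176]])[0]; 
yy,xx=np.mgrid[:420,:560]; m&=np.hypot(xx-qq[0],yy-qq[1])<20
w=np.array([unproj('top',p,176)[:2] for p in cv2.findNonZero(m.astype(np.uint8)).reshape(-1,2).astype(float)],np.float32); print('handle',cv2.minAreaRect(w))
E
```

```text
time: 40.6
tool_pos: [522.3, 234.2, 239.3]
tcp_rot: [3.141, 0.0, 0.086]
contact_force: [-0.4, 0.3, 0.2]
grip_width: 59.9
finger_force: 0.0
time: 41.2
tool_pos: [537.8, 54.7, 239.4]
tcp_rot: [-3.142, 0.0, 0.086]
contact_force: [0.3, -0.7, -0.8]
grip_width: 59.6
finger_force: 0.0
top handle 0.87 [156.0, 204.4] [524.07313191 363.13504096]
top handle 0.52 [158.2, 189.8] [563.73179656 359.0040775 ]
top lid 0.73 [161.4, 210.1] [515.56349745 357.93370845]
top lid 0.35 [157.2, 189.8] [572.16958819 372.40484145]
top lug 0.65 [159.2, 192.4] [564.1982732  365.48718667]
scene handle 0.87 [422.0, 233.4] [517.30572175 352.14867362]
scene handle 0.69 [269.4, 258.3] [741.80427429 133.9714957 ]
scene lid 0.65 [268.1, 271.1] [726.56694337 122.00269755]
scene lid 0.57 [419.6, 252.7] [517.93424455 356.48966142]
scene lug 0.65 [416.8, 267.6] [574.04063391 364.05425429]
scene lug 0.59 [261.4, 285.3] [770.22764684 134.59244867]
handle ((509.53985595703125, 353.7091369628906), (82.93012237548828, 17.071557998657227), 10.711767196655273)
```

View pics/f.png

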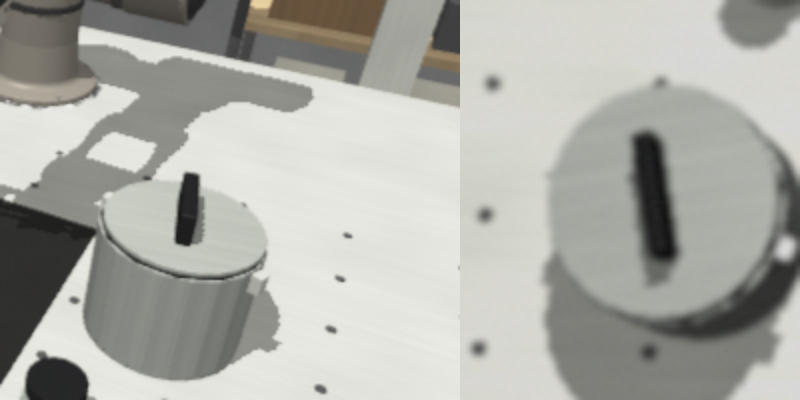

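The lid sits level on the pot with its handle yaw at 10.7°, matching the pot's yaw of about 11°, so it is locked at the stop. One last view of the whole scene.

```bash
python3 -c "
from h import *
save('scene','end.png',s=1.4)"
```

```text
(no output)
```

View pics/end.png

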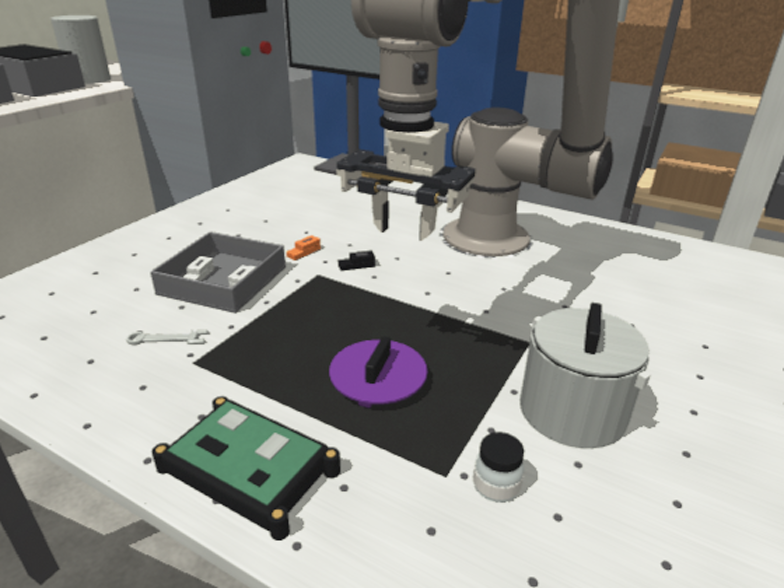

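The final view shows both clamps in the bin at (198,268) and (240,275), and the pot closed at (588,345). The jar, wrench and look-alikes are unmoved, and no cartridge is left on the table.

```bash
python3 -c "
from plant import *
print(close_job())"
```

```text
the job is handed in; nothing more can be done
None
```

I put both cartridges in the pot and both toe clamps in the grey bin, then twisted the lid shut to its stop; the last pictures show it level and in line with the pot. The jar, wrench and look-alikes were left alone, and the job is handed in.

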